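# Take the hose nozzle out of a bench outlet whose nut may be left-handed

## Robot

A 6-joint arm with a two-finger parallel gripper is mounted at the origin on the work surface. World frame = base frame: x ahead of the robot, y to its left, z up, the work surface at z = 0. Lengths are in mm, angles in rad, forces in N, time in s.
With the tool pointing down it reaches from about 275 to 750 mm from the base axis. Payload 10.2 kg.
Tool frame: the origin (TCP) lies on the centre line of the jaws, within the pads' length; the fingertips stand 17 mm ahead of it and the grasp point (between the pads) lies 2 mm behind it; z points along the fingers, y is the line along which they close (so a half turn about z gives the same grasp; the last joint's range is limited). The gripper opens to 85 mm and grips with 20 to 120 N. Pads are 22 mm wide; open, the fingers measure 114 mm over their backs; the gripper's body (76 mm by 85 mm) begins 54 mm behind the grasp point. The pads swing forward as they close: fully open they stand 13 mm farther back than shut.
Start: joints at [1.029, 0.313, 1.498, -0, 1.331, -0.223], TCP at [164.562, 498.548, 248.294] pointing down, gripper open.
Joint ranges: [-2.94, 2.94], [-0.97, 2.17], [0.19, 2.56], [-1.23, 4.37], [0.02, 3.11], [-2.88, 2.88]. Speed limits (rad/s): [2.39, 2.39, 3.01, 3.14, 3.14, 3.14].

## Interface

Orientations are given as a unit quaternion [w, x, y, z].
In Python, from rig import ctrl gives the robot as it stands. The module is installed in compiled form; this text tells all that it offers.
- The arm moves only by the shell command python3 -m jog 'ROWS' [FORCE]. ROWS is JSON, a list of rows, each an object with "delta_pos": the shift along the world's x, y, z in mm, a list of three; "angular": the turn, a rotation vector about the world's x, y, z in rad, a list of three; "fingers": the opening, from 0 (shut) to 1 (fully open). In form: [{"delta_pos": [tx, ty, tz], "angular": [rx, ry, rz], "fingers": fingers}, ...]. A call has 1 to 10 rows; each row is the pose to reach, as a shift and turn from the pose commanded when the call began; what a row does not reach only later rows make up. A row lasts 1/8 s, in which the tool goes at most 62.5 mm and 10.7 degrees, less where a joint would pass 70% of its speed; a pose out of reach is approached as far as the arm can. A call with a gripper value outside its range is refused whole. The fingers move at their own pace and stop on an object; FORCE is the grip in N (left out, the last holds). Time passes only in rows, so rows that repeat a pose let the fingers close. It gives the time, the measured TCP pose, the force, the opening and the grip force at its end, in the units of the state.
- ctrl.sense(): the state, without advancing time (a new reading comes with each control period).
- ctrl.capture(name): name is "scene" or "top"; returns a dict with "pixels" (420x560x3 uint8, blue, green, red), "fx", "fy", "cx", "cy" (pixels), "R" (3x3) and "t" (3): a world point X has camera coordinates R X + t. Camera axes: x right, y down, z forward; pixel columns grow to the right and rows downward; lengths in mm; the calibration is good to about 2 mm. A picture is of the moment at which its call begins. There is no depth.
- ctrl.finish_job(): hands the job in; it is judged then, once.
The state is a dict: "time_s": time; "joints": joint angles; "dq": joint speeds; "tau": joint torques, N m; "eef_pos": TCP position; "ee_rot": TCP orientation; "force": force on the tool from outside, world axes, zero at the start; "wrist_torque": the same for the moment, N m; "grip_width": opening from 0.0 (shut) to 1.0 (fully open); "grip_force": force on a finger pad.
Only numpy, scipy, OpenCV 4.12 (cv2) and the standard library are available. Lean on these libraries where they do the work, as an engineer would, in place of code of your own. Each camera call takes 0.05 s, during which the arm holds its last target. There are 200 camera calls.

## Task

The brass hose nozzle in one of the two bench outlets must come out for cleaning: loosen the wing nut that clamps it, pull the nozzle up out of the outlet, and lower it into the clear tub and let go of it there, without dropping it in. The fuel gas outlet has a left-hand nut and the air outlet an ordinary one, but they look alike and nobody knows which is which, so push a wing gently to feel which way it gives and do not force it. Leave the other outlet with its steel nozzle, the tub, the beaker and the wash bottle where they are.

Things in the scene. Friction and masses are not known exactly. Their poses are not given: they have to be found in the camera images.
- outlet_1: One service outlet on the bench: round grey-green pedestal 75 mm tall fixed to the bench, with an 80 mm steel flange, a small side cock with a black lever on its +y side (reaching 55 mm out, below 62 mm height) and a steel wing nut on top, up to 99 mm height. Origin: centre of its underside, on the bench; z up is the axis of nut and pipe.
- outlet_2: The other service outlet on the bench: round grey-green pedestal 75 mm tall fixed to the bench, with an 80 mm steel flange, a small side cock with a black lever on its +y side (reaching 55 mm out, below 62 mm height) and a steel wing nut on top, up to 99 mm height. Origin: centre of its underside, on the bench; z up is the axis of nut and pipe.
- nut_1 (a joint): How far outlet 1's wing nut is unscrewed, rad, whichever way that is: 0 = hard down on a rigid stop, 2.4 = end; starts at 0 to 0.1. Jaws let the pipe go from 1.2 (70 degrees) on. One of the two nuts is left-handed, the other ordinary; they look the same. About 6 N of sideways push at mid-wing turns it, with no spring-back; the wrong way it stops dead after 0 to 6 mm.
- nut_2 (a joint): How far outlet 2's wing nut is unscrewed, rad, whichever way that is: 0 = hard down on a rigid stop, 2.4 = end; starts at 0 to 0.1. Jaws let the pipe go from 1.2 (70 degrees) on. One of the two nuts is left-handed, the other ordinary; they look the same. About 6 N of sideways push at mid-wing turns it, with no spring-back; the wrong way it stops dead after 0 to 6 mm.
- wing_1 (a point): Middle of one of the two equal wings of outlet 1's nut: 58 mm from the axis, 88 mm high, turning with the nut. The wings lie in one line through the axis, 140 mm tip to tip, each 10 mm thick with upright flanks, free from 24 to 70 mm from the axis and from 78 to 98 mm height (tips 12 mm thick, up to 101 mm high).
- wing_2 (a point): Middle of one of the two equal wings of outlet 2's nut: 58 mm from the axis, 88 mm high, turning with the nut. The wings lie in one line through the axis, 140 mm tip to tip, each 10 mm thick with upright flanks, free from 24 to 70 mm from the axis and from 78 to 98 mm height (tips 12 mm thick, up to 101 mm high).
- pipe_brass: Brass hose-nozzle pipe, loose, 80 to 170 g, to be taken out; in either outlet. Round, 16 mm thick, 122 mm long, upright in an outlet: foot 30 mm, top 152 mm above the bench. Smooth 63 to 100 mm above its foot (to grasp when in the outlet: 100 to 130 mm height), ribbed and 13 to 16 mm above; foot in a bore 18 mm wide and 45 mm deep. Origin: centre of the foot; z along the pipe to its top.
- pipe_steel: Steel hose-nozzle pipe, loose, 110 g, in the other outlet; stays there. Round, 16 mm thick, 122 mm long, upright in an outlet: foot 30 mm, top 152 mm above the bench. Smooth 63 to 100 mm above its foot (to grasp when in the outlet: 100 to 130 mm height), ribbed and 13 to 16 mm above; foot in a bore 18 mm wide and 45 mm deep. Origin: centre of the foot; z along the pipe to its top.
- pipe_brass_mid (a point): Point on the axis of the brass pipe, 65 mm above its foot.
- tub: Clear whitish open plastic tub, loose, 350 g: 100 mm (its x) by 140 mm (its y), 73 mm high, wall and floor 3 mm. Origin: centre of its underside. A pipe let go upright on its floor stands or leans over against the rim; both are fine.
- beaker: Glass beaker, loose, 72 mm wide, 95 mm tall, beyond the outlets. Origin: centre of its underside.
- wash_bottle: White wash bottle with a red cap, loose, 64 mm wide, 170 mm tall, on the robot's right. Origin: centre of its underside.
Mind the look-alikes: they are no part of the job. Several things have the shape of the pipe_steel; the one meant has the colours described above. Leave any orange look-alike of the outlet_1 alone.

How it is judged (in metres and radians):
On the way, in this order (a step that is already met when the one before it is completed fails the run):
1. the nut that clamps the brass pipe is unscrewed by more than 0.8 rad, with the pipe still in its outlet (height (world z) of pipe_brass below 0.045 m and ((horizontal distance between pipe_brass and outlet_1 below 0.02 m and value of joint nut_1 above 0.8 rad) or (horizontal distance between pipe_brass and outlet_2 below 0.02 m and value of joint nut_2 above 0.8 rad))), for 0.1 s.
2. the brass pipe is pulled clear of the outlet, its foot above the nut (height (world z) of pipe_brass above 0.105 m), for 0.1 s.
3. the brass pipe is lowered into the tub, its foot within 25 mm of the tub's underside while the fingers still hold it (x of pipe_brass_mid in the frame of tub between -0.05 and 0.05 m and y of pipe_brass_mid in the frame of tub between -0.07 and 0.07 m and z of pipe_brass in the frame of tub below 0.025 m and contact force between the fingers and pipe_brass above 1 N), for 0.1 s.
At the end, for the whole second after the job is handed in: The brass pipe rests (under 0.03 m/s) in the tub: foot within 25 mm of its underside, middle within its 100 x 140 mm outline. Steel pipe upright and within 12 mm of its start; tub upright, moved under 30 mm; beaker and wash bottle moved under 20 mm (x of pipe_brass_mid in the frame of tub between -0.05 and 0.05 m and y of pipe_brass_mid in the frame of tub between -0.07 and 0.07 m and z of pipe_brass in the frame of tub below 0.025 m and linear speed of pipe_brass below 0.03 m/s and distance of pipe_steel from where it was at the start of the episode below 0.012 m and angle between pipe_steel's own z axis and vertical below 0.15 rad and distance of tub from where it was at the start of the episode below 0.03 m and angle between tub's own z axis and vertical below 0.1 rad and distance of each of beaker, wash_bottle from where it was at the start of the episode below 0.02 m); the robot touches nothing.
It fails at once if the fingers bear on an outlet or its nut with more than 60 N (contact force between the fingers and outlet_1 above 60 N or contact force between the fingers and outlet_2 above 60 N).
It fails at once if the nut of the steel pipe's outlet is unscrewed by more than 0.3 rad ((horizontal distance between pipe_steel and outlet_1 below 0.02 m and value of joint nut_1 above 0.3 rad) or (horizontal distance between pipe_steel and outlet_2 below 0.02 m and value of joint nut_2 above 0.3 rad)).
It fails at once if the steel pipe is moved by more than 20 mm (distance of pipe_steel from where it was at the start of the episode above 0.02 m).
It fails at once if the beaker or the wash bottle is knocked over or pushed more than 50 mm (angle between any of beaker, wash_bottle's own z axis and vertical above 0.5 rad or distance of any of beaker, wash_bottle from where it was at the start of the episode above 0.05 m).
It also fails if it takes over 58 s, if anything falls off the work surface, if the arm or the gripper's body presses on something with over 40 N, if the wrist force passes 120 N, or if a joint passes its speed limit or range.

## Working session

There is one attempt and no reset: what is moved stays moved. The work goes in short steps, Python scripts to look and compute and a shell command to move; the robot and the scene stay as the last step left them, time stands still between calls to the robot, and variables do not carry over. Pictures are saved under pics/ and viewed, at most 10 in all, crops included, and the job is handed in when it is done.

```bash
mkdir -p pics; cat > h.py <<'E'
import numpy as np, cv2
from rig import ctrl
def ray(c,u,v,z):
    R=np.array(c["R"]);t=np.array(c["t"]).ravel()
    d=R.T@np.array([(u-c["cx"])/c["fx"],(v-c["cy"])/c["fy"],1]);o=-R.T@t
    return (o+d*(z-o[2])/d[2]).round(1)
def proj(c,X):
    p=np.array(c["R"])@np.array(X,float)+np.array(c["t"]).ravel()
    return (c["fx"]*p[0]/p[2]+c["cx"],c["fy"]*p[1]/p[2]+c["cy"])
def cam(n,f=None):
    c=ctrl.capture(n); c["pixels"]=np.array(c["pixels"])
    if f: cv2.imwrite(f"pics/{f}.png",c["pixels"])
    return c
E
python3 - <<'E'
from h import *
import pickle
for n in("scene","top"):
    c=cam(n,n+"0"); pickle.dump(c,open(n+"0.pkl","wb")); print(n,c["fx"],-np.array(c["R"]).T@np.array(c["t"]).ravel())
print(ctrl.sense())
E
```

```text
scene 463.20549645703545 [1390.05518244 -253.46384356  697.26269942]
top 399.4912976711626 [ 514.49820159 -107.56802455 1035.19473599]
{'time_s': 0.1, 'joints': array([ 1.02858022e+00,  3.13411117e-01,  1.49835085e+00, -9.73013514e-08,
        1.33098960e+00, -2.23367486e-01]), 'dq': array([ 0.00029084,  0.00054545, -0.00359306,  0.00063959, -0.00087522,
       -0.00044897]), 'tau': array([ 2.04238560e-03, -4.12896037e+01, -2.60143429e+01, -2.24256046e-04,
        3.05421381e-03,  2.38727694e-05]), 'eef_pos': array([164.46113454, 498.36104459, 247.78741587]), 'ee_rot': array([-2.16389979e-04,  1.58749805e-01,  9.87318674e-01, -5.37536392e-04]), 'force': array([-0.68434811, -0.41979418, -0.0591936 ]), 'wrist_torque': array([-0.03808063,  0.03212707,  0.00846924]), 'grip_force': 0.0, 'grip_width': 0.996427304319591}
```

View pics/scene0.png

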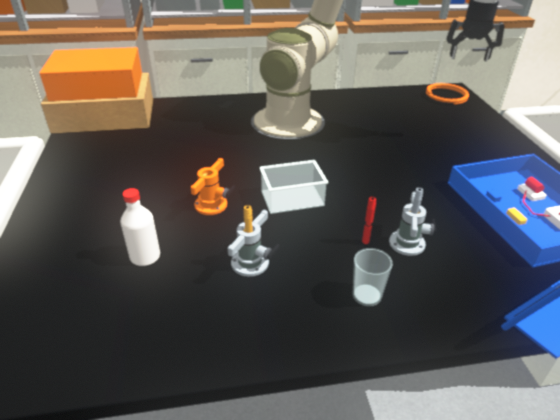

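View pics/top0.png

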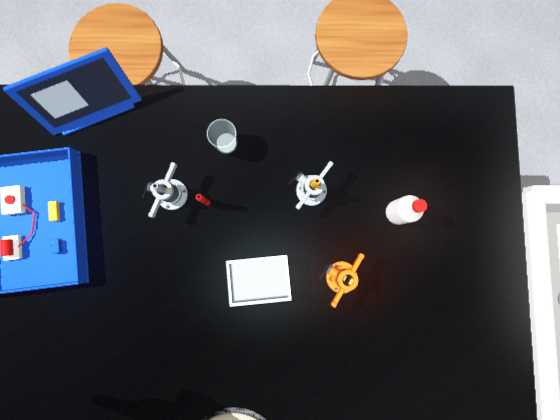

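Both views show the brass pipe in the outlet at top-view px (313,188), with its wings running from (331,165) to (297,208). The steel outlet is at (170,193), the tub at (258,280), the orange decoy at (342,277), the beaker at (222,136) and the bottle at (405,210).

```bash
python3 - <<'E'
from h import *
import pickle
T=pickle.load(open("top0.pkl","rb"));S=pickle.load(open("scene0.pkl","rb"))
a=cv2.resize(T["pixels"][145:230,270:355],(510,510),interpolation=cv2.INTER_CUBIC)
b=cv2.resize(S["pixels"][195:280,215:290],(450,510),interpolation=cv2.INTER_CUBIC)[:, :280]
cv2.imwrite("pics/crop0.png",np.hstack([a,b]))
for n,c in(("T",T),("S",S)):
    h=cv2.cvtColor(c["pixels"],cv2.COLOR_BGR2HSV)
    m=cv2.inRange(h,(12,120,90),(30,255,255))
    k,_,st,ce=cv2.connectedComponentsWithStats(m)
    for i in range(1,k):
        if st[i,4]>15: print(n,st[i],ce[i].round(1))
# tub: outer rim in top
g=cv2.inRange(cv2.cvtColor(T["pixels"],cv2.COLOR_BGR2GRAY)[240:320,215:305],90,255)
cs=max(cv2.findContours(g,0,1)[0],key=cv2.contourArea)
r=cv2.minAreaRect(cs);p=cv2.boxPoints(r)+[215,240]
print([ray(T,*q,73)[:2] for q in p])
for nm,u,v,z in(("flange",311.5,190.5,8),("wA",331,165,100),("wB",297,208,100),("bottle",405,210,80),("beaker",226,144,3),("decoyA",362,256,100),("decoyB",334,304,100),("decoyC",342,277,90)): print(nm,ray(T,u,v,z))
E
```

```text
T [ 316    0   91   80 5999] [360.8  37.1]
T [  69    4   94   81 4765] [120.2  39.2]
T [310 179  10  11  79] [314.7 183.8]
T [ 49 202  11  19 181] [ 53.6 210.9]
T [326 253  38  55 831] [343.1 277.9]
S [  0   0  13  13 141] [5.  6.4]
S [22  0  5 10 28] [24.2  4.3]
S [   0    9  142   35 2667] [68.9 31. ]
S [ 335   11  131   21 1774] [402.8  21. ]
S [493  10  40  17 447] [511.9  19. ]
S [ 143   15  164   24 2591] [218.7  26.1]
S [  40   47  113   83 6852] [99.7 85.7]
S [427  83  42  21 322] [447.7  92.2]
S [ 191  158   36   57 1191] [209.2 189.3]
S [243 205  10  27 214] [247.9 217. ]
S [509 209  17  14 122] [516.7 215.6]
[array([484.4,  17.9]), array([ 498.9, -132. ]), array([ 389.7, -142.5]), array([375.8,   5.4])]
flange [ 660.8 -198.     8. ]
wA [ 709.  -237.1  100. ]
wB [ 606.1 -155.3  100. ]
bottle [ 602.9 -416.4   80. ]
beaker [785.7  26.2   3. ]
decoyA [ 493.8 -305.7  100. ]
decoyB [ 384.9 -238.6  100. ]
decoyC [ 445.1 -259.8   90. ]
```

View pics/crop0.png

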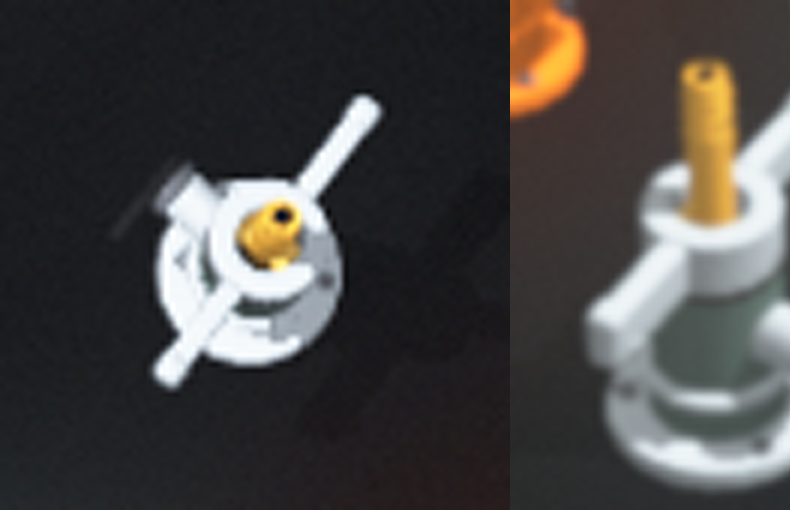

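```bash
python3 - <<'E'
from h import *
import pickle
T=pickle.load(open("top0.pkl","rb"));S=pickle.load(open("scene0.pkl","rb"))
print("pipe top T",ray(T,317.3,180.5,152),"S",ray(S,215+(707-510)/6,195+72/6,152))
A=ray(T,331.5,163,100);B=ray(T,297.5,207.8,100);print(A,B,(A+B)/2,np.linalg.norm(A-B),np.degrees(np.arctan2(*(B-A)[1::-1])))
s=ctrl.sense(); ax=(A+B)/2
w=B-A;w/=np.linalg.norm(w);t=ax[:2]+56*w[:2]
print("target",t,"delta",t-s["eef_pos"][:2])
E
```

```text
pipe top T [ 662.9 -198.6  152. ] S [ 663.8 -195.8  152. ]
[ 713.9 -238.4  100. ] [ 606.6 -156.5  100. ] [ 660.25 -197.45  100.  ] 134.98481396068223 142.64621114293024
target [ 615.73536296 -163.4728446 ] delta [ 451.27422842 -661.83388919]
```

```bash
python3 -m jog '[{"delta_pos":[45,-66,0],"angular":[0,0,-0.1],"fingers":0.4},{"delta_pos":[90,-132,0],"angular":[0,0,-0.2],"fingers":0.4},{"delta_pos":[135,-198,0],"angular":[0,0,-0.333],"fingers":0.4},{"delta_pos":[180,-264,0],"angular":[0,0,-0.333],"fingers":0.4},{"delta_pos":[225,-330,0],"angular":[0,0,-0.333],"fingers":0.4},{"delta_pos":[270,-396,0],"angular":[0,0,-0.333],"fingers":0.4},{"delta_pos":[315,-462,0],"angular":[0,0,-0.333],"fingers":0.4},{"delta_pos":[360,-528,0],"angular":[0,0,-0.333],"fingers":0.4},{"delta_pos":[405,-594,0],"angular":[0,0,-0.333],"fingers":0.4},{"delta_pos":[451,-661,0],"angular":[0,0,-0.333],"fingers":0.4}]' 20
python3 -m jog '[{"delta_pos":[0,0,0],"angular":[0,0,0],"fingers":0.4},{"delta_pos":[0,0,0],"angular":[0,0,0],"fingers":0.4},{"delta_pos":[0,0,0],"angular":[0,0,0],"fingers":0.4},{"delta_pos":[0,0,0],"angular":[0,0,0],"fingers":0.4}]'
```

```text
time_s: 1.35
eef_pos: [517.5, -19.8, 248.1]
ee_rot: [-0.0, 0.32, 0.947, 0.0]
force: [-0.3, 1.7, 0.4]
grip_width: 0.4
grip_force: 0.0
time_s: 1.85
eef_pos: [516.4, -16.9, 248.6]
ee_rot: [0.0, 0.32, 0.948, 0.0]
force: [-0.1, 0.0, -0.1]
grip_width: 0.395
grip_force: 0.0
```

```bash
python3 -m jog '[{"delta_pos":[35,-50,0],"angular":[0,0,0],"fingers":0.4},{"delta_pos":[70,-100,0],"angular":[0,0,0],"fingers":0.4},{"delta_pos":[100,-145,0],"angular":[0,0,0],"fingers":0.4},{"delta_pos":[100,-145,-20],"angular":[0,0,0],"fingers":0.4},{"delta_pos":[100,-145,-60],"angular":[0,0,0],"fingers":0.4},{"delta_pos":[100,-145,-100],"angular":[0,0,0],"fingers":0.4},{"delta_pos":[100,-145,-115],"angular":[0,0,0],"fingers":0.4},{"delta_pos":[100,-145,-115],"angular":[0,0,0],"fingers":0.4},{"delta_pos":[100,-145,-115],"angular":[0,0,0],"fingers":0.4}]'
python3 - <<'E'
from h import *
T=cam("top");S=cam("scene");print(ctrl.sense()["joints"].round(2))
a=cv2.resize(T["pixels"][140:240,260:360],(500,500),interpolation=cv2.INTER_CUBIC)
b=cv2.resize(S["pixels"][180:280,215:275],(300,500),interpolation=cv2.INTER_CUBIC)
cv2.imwrite("pics/crop1.png",np.hstack([a,b]))
E
```

```text
time_s: 2.98
eef_pos: [617.5, -163.0, 135.2]
ee_rot: [0.002, 0.32, 0.947, -0.0]
force: [0.4, 0.2, -0.0]
grip_width: 0.397
grip_force: 0.0
[-0.44  0.66  1.27 -0.    1.21 -1.36]
```

View pics/crop1.png

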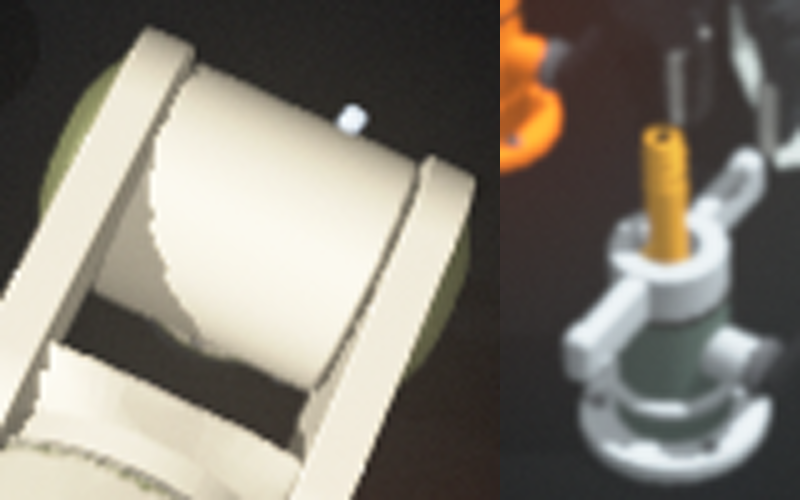

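The fingers (px 680 and 775 in the right crop) straddle the near wing, whose tip is at (740,165). I'll lower them onto it and try it gently.

```bash
python3 -m jog '[{"delta_pos":[-1,0,-15],"angular":[0,0,0],"fingers":0.4},{"delta_pos":[-1,0,-30],"angular":[0,0,0],"fingers":0.4},{"delta_pos":[-1,0,-38],"angular":[0,0,0],"fingers":0.4},{"delta_pos":[-1,0,-38],"angular":[0,0,0],"fingers":0.4},{"delta_pos":[-1,0,-38],"angular":[0,0,0],"fingers":0.4}]'
python3 -m jog '[{"delta_pos":[-1.2,-1.6,0],"angular":[0,0,0],"fingers":0.4},{"delta_pos":[-2.4,-3.2,0],"angular":[0,0,0],"fingers":0.4},{"delta_pos":[-3.6,-4.8,0],"angular":[0,0,0],"fingers":0.4},{"delta_pos":[-4.8,-6.4,0],"angular":[0,0,0],"fingers":0.4},{"delta_pos":[-4.8,-6.4,0],"angular":[0,0,0],"fingers":0.4}]'
```

```text
time_s: 3.7
eef_pos: [615.9, -162.9, 95.6]
ee_rot: [0.0, 0.32, 0.947, -0.0]
force: [0.0, -1.1, -0.2]
grip_width: 0.4
grip_force: 0.0
time_s: 4.32
eef_pos: [610.8, -169.4, 95.3]
ee_rot: [0.0, 0.32, 0.947, -0.0]
force: [0.8, 0.1, 0.1]
grip_width: 0.403
grip_force: 0.0
```

```bash
for i in 1 2 3; do python3 -m jog '[{"delta_pos":[-0.6,-0.8,0],"angular":[0,0,0],"fingers":0.4},{"delta_pos":[-1.2,-1.6,0],"angular":[0,0,0],"fingers":0.4},{"delta_pos":[-1.2,-1.6,0],"angular":[0,0,0],"fingers":0.4}]' | grep -E "eef|^force"; done
```

```text
eef_pos: [609.7, -170.9, 95.3]
force: [0.7, -0.1, 0.4]
eef_pos: [608.9, -171.8, 95.3]
force: [3.8, 3.5, -0.8]
eef_pos: [607.8, -173.1, 95.3]
force: [3.4, 5.4, -1.3]
```

```bash
for i in 1 2 3; do python3 -m jog '[{"delta_pos":[-0.6,-0.8,0],"angular":[0,0,0],"fingers":0.4},{"delta_pos":[-1.2,-1.6,0],"angular":[0,0,0],"fingers":0.4},{"delta_pos":[-1.2,-1.6,0],"angular":[0,0,0],"fingers":0.4}]' | grep -E "eef|^force"; done
```

```text
eef_pos: [606.6, -174.5, 95.3]
force: [3.7, 6.2, 0.2]
eef_pos: [605.4, -176.1, 95.3]
force: [3.2, 5.1, -0.0]
eef_pos: [604.2, -177.7, 95.3]
force: [4.0, 5.9, -0.2]
```

Over 7.5 mm of travel at a steady 7 N: the nut gives counter-clockwise. I'll follow the arc.

```bash
python3 -m jog '[{"delta_pos":[-0.8,-4.7,0],"angular":[0,0,0.07],"fingers":0.4},{"delta_pos":[-1.3,-9.4,0],"angular":[0,0,0.15],"fingers":0.4},{"delta_pos":[-2,-14.6,0],"angular":[0,0,0.22],"fingers":0.4},{"delta_pos":[-2.2,-19.8,0],"angular":[0,0,0.3],"fingers":0.4},{"delta_pos":[-2.2,-19.8,0],"angular":[0,0,0.3],"fingers":0.4}]'
python3 -m jog '[{"delta_pos":[0.6,-5.2,0],"angular":[0,0,0.07],"fingers":0.4},{"delta_pos":[0.9,-10.4,0],"angular":[0,0,0.15],"fingers":0.4},{"delta_pos":[2.1,-15.5,0],"angular":[0,0,0.22],"fingers":0.4},{"delta_pos":[3.6,-20.5,0],"angular":[0,0,0.3],"fingers":0.4},{"delta_pos":[3.6,-20.5,0],"angular":[0,0,0.3],"fingers":0.4}]'
```

```text
time_s: 7.2
eef_pos: [601.0, -197.4, 95.2]
ee_rot: [-0.001, 0.174, 0.985, 0.001]
force: [-3.2, 7.0, 3.4]
grip_width: 0.4
grip_force: 3.1
time_s: 7.82
eef_pos: [604.2, -218.1, 95.1]
ee_rot: [-0.002, 0.025, 1.0, 0.001]
force: [-4.5, 6.0, 4.2]
grip_width: 0.403
grip_force: 3.2
```

```bash
python3 -m jog '[{"delta_pos":[2,-4.8,0],"angular":[0,0,0.06],"fingers":0.4},{"delta_pos":[4.6,-9.5,0],"angular":[0,0,0.12],"fingers":0.4},{"delta_pos":[7.4,-14,0],"angular":[0,0,0.18],"fingers":0.4},{"delta_pos":[10.6,-18.1,0],"angular":[0,0,0.24],"fingers":0.4},{"delta_pos":[14,-22,0],"angular":[0,0,0.3],"fingers":0.4},{"delta_pos":[18,-25.5,0],"angular":[0,0,0.36],"fingers":0.4},{"delta_pos":[22,-28.7,0],"angular":[0,0,0.42],"fingers":0.4},{"delta_pos":[26.6,-31.5,0],"angular":[0,0,0.48],"fingers":0.4},{"delta_pos":[26.6,-31.5,0],"angular":[0,0,0.48],"fingers":0.4}]'
python3 -c "
from h import *
print(ctrl.sense()['joints'].round(2))"
```

```text
time_s: 8.95
eef_pos: [630.2, -251.0, 94.8]
ee_rot: [-0.002, -0.213, 0.977, 0.001]
force: [-8.3, -0.1, 0.9]
grip_width: 0.4
grip_force: 3.3
[-0.55  0.79  1.14 -0.    1.21 -2.55]
```

```bash
python3 -m jog '[{"delta_pos":[-4,3,0],"angular":[0,0,0],"fingers":0.4},{"delta_pos":[-7,5,0],"angular":[0,0,0],"fingers":0.4},{"delta_pos":[-7,5,30],"angular":[0,0,0],"fingers":0.4},{"delta_pos":[-7,5,80],"angular":[0,0,0],"fingers":0.4},{"delta_pos":[-37,5,130],"angular":[0,0,-0.15],"fingers":1},{"delta_pos":[-80,5,140],"angular":[0,0,-0.3],"fingers":1},{"delta_pos":[-130,5,140],"angular":[0,0,-0.45],"fingers":1},{"delta_pos":[-180,5,140],"angular":[0,0,-0.6],"fingers":1},{"delta_pos":[-180,5,140],"angular":[0,0,-0.75],"fingers":1},{"delta_pos":[-180,5,140],"angular":[0,0,-0.75],"fingers":1}]'
python3 - <<'E'
from h import *
T=cam("top");S=cam("scene")
a=cv2.resize(T["pixels"][140:240,260:360],(500,500),interpolation=cv2.INTER_CUBIC)
b=cv2.resize(S["pixels"][180:280,215:275],(300,500),interpolation=cv2.INTER_CUBIC)
cv2.imwrite("pics/crop2.png",np.hstack([a,b]))
E
```

```text
time_s: 10.2
eef_pos: [451.6, -245.6, 235.7]
ee_rot: [0.0, 0.16, 0.987, -0.0]
force: [-0.1, 0.5, 0.2]
grip_width: 1.0
grip_force: 0.0
```

View pics/crop2.png

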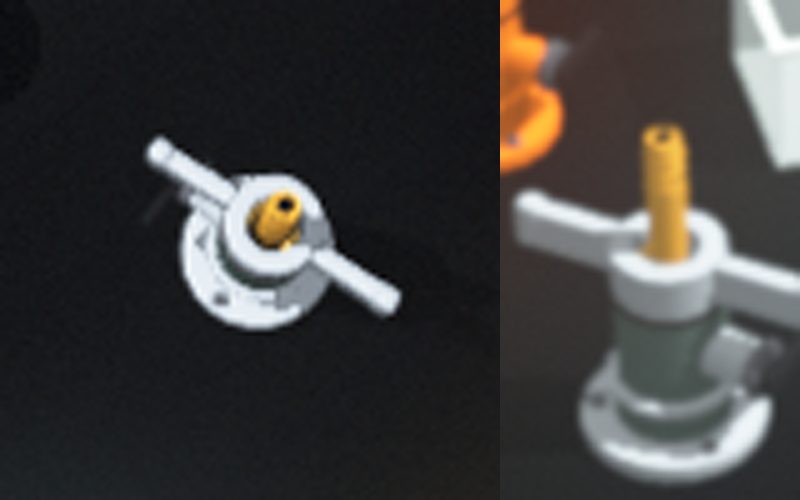

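The wings now run from (158,150) to (390,300), about 94° round, and the brass pipe still stands with its top at (285,203). Next is the grasp from above.

```bash
python3 -m jog '[{"delta_pos":[60,14,0],"angular":[0,0,0],"fingers":1},{"delta_pos":[120,28,0],"angular":[0,0,0],"fingers":1},{"delta_pos":[170,39,0],"angular":[0,0,0],"fingers":1},{"delta_pos":[211.5,48,0],"angular":[0,0,0],"fingers":1},{"delta_pos":[211.5,48,0],"angular":[0,0,0],"fingers":1},{"delta_pos":[211.5,48,-30],"angular":[0,0,0],"fingers":1},{"delta_pos":[211.5,48,-70],"angular":[0,0,0],"fingers":1},{"delta_pos":[211.5,48,-100],"angular":[0,0,0],"fingers":1},{"delta_pos":[211.5,48,-112],"angular":[0,0,0],"fingers":1},{"delta_pos":[211.5,48,-112],"angular":[0,0,0],"fingers":1}]'
python3 -m jog '[{"delta_pos":[0,0,0],"angular":[0,0,0],"fingers":0.5},{"delta_pos":[0,0,0],"angular":[0,0,0],"fingers":0.3},{"delta_pos":[0,0,0],"angular":[0,0,0],"fingers":0.1},{"delta_pos":[0,0,0],"angular":[0,0,0],"fingers":0.1},{"delta_pos":[0,0,0],"angular":[0,0,0],"fingers":0},{"delta_pos":[0,0,0],"angular":[0,0,0],"fingers":0}]' 40
```

```text
time_s: 11.55
eef_pos: [663.0, -197.7, 123.5]
ee_rot: [-0.0, 0.16, 0.987, 0.0]
force: [-0.0, -0.5, 0.4]
grip_width: 0.996
grip_force: 0.0
time_s: 12.3
eef_pos: [663.4, -197.6, 123.7]
ee_rot: [0.0, 0.16, 0.987, -0.0]
force: [-0.3, 0.1, 2.9]
grip_width: 0.167
grip_force: 39.1
```

```bash
python3 -m jog '[{"delta_pos":[0,0,5],"angular":[0,0,0],"fingers":0},{"delta_pos":[0,0,12],"angular":[0,0,0],"fingers":0},{"delta_pos":[0,0,20],"angular":[0,0,0],"fingers":0}]'
python3 -m jog '[{"delta_pos":[0,0,20],"angular":[0,0,0],"fingers":0},{"delta_pos":[0,0,40],"angular":[0,0,0],"fingers":0},{"delta_pos":[0,0,65],"angular":[0,0,0],"fingers":0},{"delta_pos":[0,0,85],"angular":[0,0,0],"fingers":0},{"delta_pos":[0,0,100],"angular":[0,0,0],"fingers":0},{"delta_pos":[0,0,100],"angular":[0,0,0],"fingers":0}]'
python3 - <<'E'
from h import *
S=cam("scene");T=cam("top")
b=cv2.resize(S["pixels"][110:280,190:340],(529,600),interpolation=cv2.INTER_CUBIC)
cv2.imwrite("pics/crop3.png",b)
E
```

```text
time_s: 12.68
eef_pos: [663.1, -197.6, 143.7]
ee_rot: [-0.0, 0.16, 0.987, 0.0]
force: [0.6, 0.0, -1.2]
grip_width: 0.171
grip_force: 39.1
time_s: 13.42
eef_pos: [663.4, -197.7, 244.5]
ee_rot: [0.001, 0.16, 0.987, -0.0]
force: [-0.0, -0.1, -2.2]
grip_width: 0.17
grip_force: 39.1
```

View pics/crop3.png

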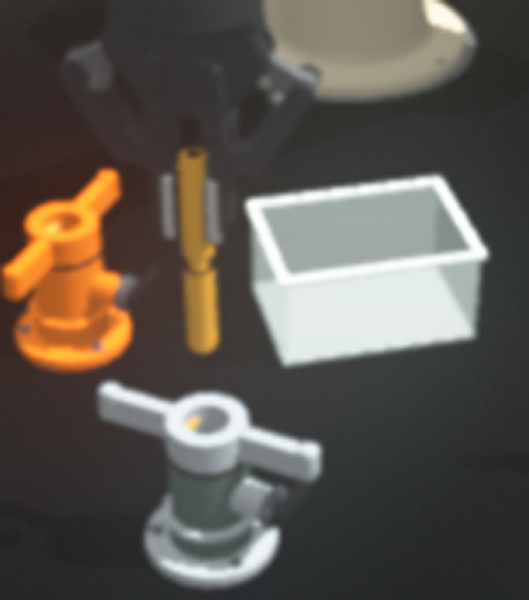

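The pipe is held upright and clear of the outlet (foot at about (203,345)), and the tub rim centre is near (365,230). Carrying it to the tub centre at (437,-63).

```bash
python3 -m jog '[{"delta_pos":[-35,20,0],"angular":[0,0,0],"fingers":0},{"delta_pos":[-75,45,0],"angular":[0,0,0],"fingers":0},{"delta_pos":[-115,69,0],"angular":[0,0,0],"fingers":0},{"delta_pos":[-155,93,0],"angular":[0,0,0],"fingers":0},{"delta_pos":[-195,117,0],"angular":[0,0,0],"fingers":0},{"delta_pos":[-226,135,0],"angular":[0,0,0],"fingers":0},{"delta_pos":[-226,135,0],"angular":[0,0,0],"fingers":0},{"delta_pos":[-226,135,-30],"angular":[0,0,0],"fingers":0},{"delta_pos":[-226,135,-50],"angular":[0,0,0],"fingers":0},{"delta_pos":[-226,135,-50],"angular":[0,0,0],"fingers":0}]'
python3 - <<'E'
from h import *
S=cam("scene");T=cam("top")
R=[(190+u/3.527,110+v/3.527) for u,v in((248,205),(437,180),(487,255),(288,280))]
print(np.mean([ray(S,*r,73) for r in R],0))
cv2.imwrite("pics/crop4.png",cv2.resize(S["pixels"][90:220,240:350],(508,600),interpolation=cv2.INTER_CUBIC))
E
```

```text
time_s: 14.78
eef_pos: [437.0, -62.7, 192.0]
ee_rot: [-0.002, 0.16, 0.987, 0.0]
force: [-0.5, -0.6, -1.2]
grip_width: 0.17
grip_force: 39.1
[442.7   -61.875  73.   ]
```

View pics/crop4.png

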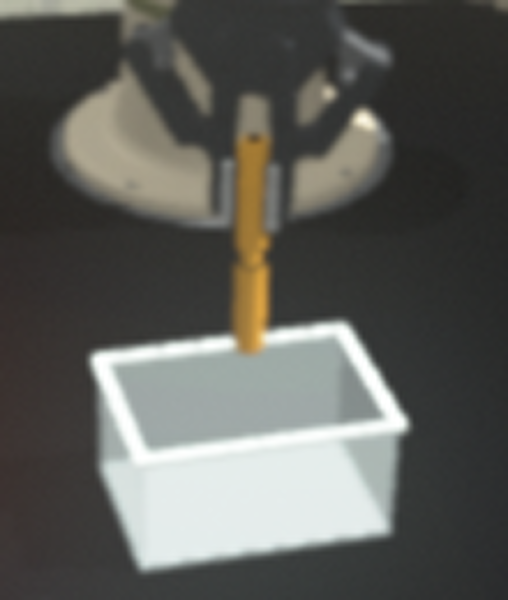

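The foot at (250,350) is above the tub, and both views agree on the tub centre to 6 mm. Lowering.

```bash
python3 -m jog '[{"delta_pos":[2,0,-20],"angular":[0,0,0],"fingers":0},{"delta_pos":[2,0,-45],"angular":[0,0,0],"fingers":0},{"delta_pos":[2,0,-65],"angular":[0,0,0],"fingers":0},{"delta_pos":[2,0,-78],"angular":[0,0,0],"fingers":0},{"delta_pos":[2,0,-86],"angular":[0,0,0],"fingers":0},{"delta_pos":[2,0,-90],"angular":[0,0,0],"fingers":0},{"delta_pos":[2,0,-90],"angular":[0,0,0],"fingers":0}]'
for i in 1 2; do python3 -m jog '[{"delta_pos":[0,0,-1],"angular":[0,0,0],"fingers":0},{"delta_pos":[0,0,-2],"angular":[0,0,0],"fingers":0},{"delta_pos":[0,0,-2],"angular":[0,0,0],"fingers":0}]' | grep -E "eef|^force"; done
```

```text
time_s: 15.75
eef_pos: [439.4, -62.7, 103.5]
ee_rot: [0.0, 0.16, 0.987, -0.0]
force: [0.1, -0.8, -1.6]
grip_width: 0.168
grip_force: 39.2
eef_pos: [439.2, -62.6, 101.3]
force: [1.7, -0.0, -1.4]
eef_pos: [439.2, -62.6, 99.2]
force: [-1.3, 0.3, -1.6]
```

```bash
for i in 1 2; do python3 -m jog '[{"delta_pos":[0,0,-0.8],"angular":[0,0,0],"fingers":0},{"delta_pos":[0,0,-1.5],"angular":[0,0,0],"fingers":0},{"delta_pos":[0,0,-1.5],"angular":[0,0,0],"fingers":0}]' | grep -E "eef|^force"; done
```

```text
eef_pos: [439.2, -62.6, 97.7]
force: [-0.4, -0.4, -0.8]
eef_pos: [439.4, -62.7, 96.6]
force: [0.1, 0.8, 3.8]
```

The foot is on the floor. Opening the fingers slowly and rising.

```bash
python3 -m jog '[{"delta_pos":[0,0,0],"angular":[0,0,0],"fingers":0.2},{"delta_pos":[0,0,0],"angular":[0,0,0],"fingers":0.3},{"delta_pos":[0,0,0],"angular":[0,0,0],"fingers":0.6},{"delta_pos":[0,0,0],"angular":[0,0,0],"fingers":1},{"delta_pos":[0,0,0],"angular":[0,0,0],"fingers":1},{"delta_pos":[0,0,0],"angular":[0,0,0],"fingers":1},{"delta_pos":[0,0,20],"angular":[0,0,0],"fingers":1},{"delta_pos":[0,0,60],"angular":[0,0,0],"fingers":1},{"delta_pos":[0,0,110],"angular":[0,0,0],"fingers":1},{"delta_pos":[0,0,150],"angular":[0,0,0],"fingers":1}]'
python3 -m jog '[{"delta_pos":[0,0,0],"angular":[0,0,0],"fingers":1},{"delta_pos":[0,0,0],"angular":[0,0,0],"fingers":1},{"delta_pos":[0,0,0],"angular":[0,0,0],"fingers":1},{"delta_pos":[0,0,0],"angular":[0,0,0],"fingers":1}]'
python3 -c "
from h import *
cam('scene','end')"
```

```text
time_s: 18.5
eef_pos: [439.2, -62.6, 248.3]
ee_rot: [0.001, 0.16, 0.987, -0.0]
force: [-0.8, -0.1, 0.2]
grip_width: 1.003
grip_force: 0.0
time_s: 19.0
eef_pos: [439.0, -62.5, 245.5]
ee_rot: [-0.001, 0.16, 0.987, 0.0]
force: [0.2, -0.3, 0.2]
grip_width: 1.005
grip_force: 0.0
```

View pics/end.png

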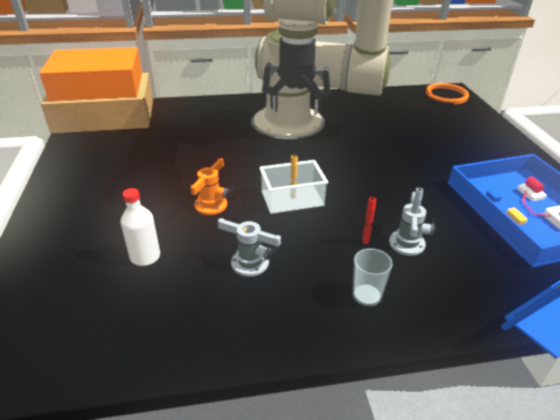

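The pipe stands upright in the tub at (294,175), the gripper is clear of it, and everything else is where it was.

```bash
python3 -c "
from rig import ctrl
print(ctrl.finish_job())"
```

```text
the job is handed in; nothing more can be done
None
```

The brass nozzle is out of its outlet and standing upright in the tub, set down on the floor before release; its nut loosened counter-clockwise, and the job is handed in at about 19 s, though the hand-in returned no verdict.

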